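# Carry-ready pail of florist's wire

### The arm

A 6-joint arm with a two-finger parallel gripper is mounted at the origin on the work surface. World frame = base frame: x ahead of the robot, y to its left, z up, the work surface at z = 0. Lengths are in m, angles in rad, forces in N, time in s.
With the tool pointing down it reaches from about 0.35 to 0.875 m from the base axis. Payload 15.5 kg.
Tool frame: the origin (TCP) lies on the centre line of the jaws, within the pads' length; the fingertips stand env.finger_overhang ahead of it and the grasp point (between the pads) is the TCP (env.finger_overhang is the distance from the TCP to the fingertips, in m); z points along the fingers, y is the line along which they close (so a half turn about z gives the same grasp; the last joint's range is limited). The gripper opens to 85 mm and grips with 20 to 120 N. Pads are 22 mm wide; open, the fingers measure 114 mm over their backs; the gripper's body (76 mm by 85 mm) begins 54 mm behind the grasp point. The pads swing forward as they close: fully open they stand 13 mm farther back than shut.
Start: joints at [1.196, 0.494, 1.345, -0, 1.302, -0.096], TCP at [0.173, 0.601, 0.25] pointing down, gripper open.
Joint ranges: [-2.91, 2.91], [-0.82, 2.16], [0.22, 2.67], [-1.22, 4.37], [0.12, 2.79], [-3.08, 3.08]. Speed limits (rad/s): [1.89, 1.89, 2.57, 3.01, 3.01, 3.01].

### API

Orientations are given as [roll, pitch, yaw] about the fixed x, y, z axes, in that order (R = Rz(yaw) Ry(pitch) Rx(roll)).
In Python, from workcell import observe, get_image, env, boxes_of gives the robot as it stands.
- The arm moves only by the tool play_rows, never from a script. Its argument "targets" is a list of rows, each a list of 7 numbers: the turn, a rotation vector about the tool's x, y, z in rad, then the shift along the tool's x, y, z in m, then the opening in per cent of the stroke, from 0 (shut) to 100 (fully open). A call has 1 to 20 rows; each row shifts and turns the commanded pose from where the row before left it, along the tool's axes as they then stand; what a row does not reach is not made up. A row lasts 1/12 s, in which the tool goes at most 41.7 mm and 7.16 degrees, less where a joint would pass 70% of its speed; a pose out of reach is approached as far as the arm can. A call is refused whole if a number of a shift passes 0.0417 or a number of a turn 0.125, either way. A call with a gripper value outside its range is refused whole. The fingers move at their own pace and stop on an object; the grip force is fixed at half the most. Time passes only in rows, so rows that do not move let the fingers close. It gives the time, the measured TCP pose, the force, the opening and the grip force at its end, in the units of the state.
- observe(): the state, without advancing time (a new reading comes with each control period).
- get_image(name): name is "scene" or "top"; returns a dict with "pixels" (400x640x3 uint8, blue, green, red), "mtx" (3x3 intrinsics, pixels), "camera_from_world" (4x4, takes a point from world to camera coordinates). Camera axes: x right, y down, z forward; pixel columns grow to the right and rows downward; lengths in m; the calibration is good to about 2 mm. A picture is of the moment at which its call begins. There is no depth.
- env.close_job(): hands the job in; it is judged then, once.
Trained networks look in the newest picture that a camera, given by its name, has taken for a name from the list of things; names that differ only in an ending like _2 or _b are one class to them, and where a whole thing is asked for, a point or a joint stands for the part that bears it (a point fixed in the world has none). Each returns a list of dicts, best first, with "score" (0 to 1); they miss things now and then, are a little off and sometimes report something else, mostly with a low value. They report only what shows in the picture. A call takes as long as a camera call.
- boxes_of(camera, name): "extent" ([centre column, centre row, width, height] in pixels, round what is visible of it).
The state is a dict: "time_s": time; "joints": joint angles; "dq": joint speeds; "joint_torque": joint torques, N m; "ee_pos": TCP position; "orientation": TCP orientation; "force": force on the tool from outside, world axes, zero at the start; "wrist_torque": the same for the moment, N m; "opening": opening from 0.0 (shut) to 1.0 (fully open); "finger_force": force on a finger pad.
Only numpy, scipy, OpenCV 4.12 (cv2) and the standard library are available. Lean on these libraries where they do the work, as an engineer would, in place of code of your own. Each camera call takes 0.05 s, during which the arm holds its last target. There are 200 camera calls.

### The job

Tidy up the wire: put the loose red wire spool into the tin pail with the other spools, lowering it in rather than dropping it from high. Then swing the pail's handle up, lift the pail by the handle's wooden grip until it hangs at least 6 cm clear of the table, and finish while still holding it there, upright, level and still, with all four spools inside. Never tip the pail, and leave the topiary, the candy jar, the glue gun and the pliers as they are.

Things in the scene. Friction and masses are not known exactly. Their poses are not given: they have to be found in the camera images.
- pail: Galvanised tin pail, open on top, loose on the table: 120 mm high, 124 mm across the foot, 160 mm across the rim, wall 3 mm, floor 5 mm; 0.5 kg with its spools. Origin: centre of the underside, z up. The handle's pivot line runs along its y through the ears at y = +-88 mm, z = 105 mm. At the start the handle lies down over its -x side, leaving the mouth open.
- bail (a joint): Swing of the pail's wire handle (bail) about the ears, rad: 0 is straight up over the pail, 1.25 down on the pail's -x side (where it starts and falls back to when let go), -1.25 down on the +x side. It swings freely; 60 g with its grip.
- grip: Turned light-wood grip at the crown of the handle, 22 mm thick, 72 mm long. Origin: its centre; y along it, as the pail's y. 125 mm from the pivot line. It turns freely on the wire, so pinched fingers keep their direction while the handle swings. Handle down: centre 144 mm above the table, 119 mm from the pail's axis, 28 mm clear of the rim. Handle up, pail on the table: 230 mm.
- red_spool: The loose spool: a bobbin of red florist's wire with white flanges, standing upright on the table, 42 mm in diameter (39 mm between the flanges), 48 mm high, about 50 g. Origin: centre of its underside, z along its axis. There is room for it on top of the three spools in the pail.
- green_spool: Spool of green wire, same size, standing in the pail. Origin: centre of its underside.
- gold_spool: Spool of gold wire, same size, standing in the pail. Origin: centre of its underside.
- blue_spool: Spool of blue wire, same size, standing in the pail. Origin: centre of its underside.
- topiary: Bystander: cone of red candies on a short stem in a clay pot, 290 mm high, 92 mm across the cone's foot. Origin: centre of its underside.
- candy_jar: Bystander: clear jar of peppermints with a green lid, 72 mm in diameter, 110 mm high. Origin: centre of its underside.
- glue_gun: Bystander: purple cordless glue gun lying on its side, about 210 by 125 mm, 33 mm high. Origin: under the middle of its barrel; the nozzle points along its +x, the handle to its -y.
- pliers: Bystander: small pliers with bright green handles lying flat, 130 by 62 mm, 15 mm high. Origin: underside, near the pivot; the jaws point along +x.

How it is judged:
On the way, in this order (a step that is already met when the one before it is completed fails the run):
1. the red spool lies in the pail, let go, while the pail stands on the table (x of red_spool in the frame of pail between -0.075 and 0.075 m and y of red_spool in the frame of pail between -0.075 and 0.075 m and z of red_spool in the frame of pail between -0.005 and 0.112 m and contact force between the fingers and red_spool below 0.1 N and height (world z) of pail below 0.01 m), for 0.2 s.
2. the pail hangs clear of the table from its wooden grip, held in the fingers (height (world z) of pail above 0.05 m and contact force between the fingers and grip above 2 N and value of joint bail between -0.35 and 0.35 rad), for 0.5 s.
At the end, for the whole second after the job is handed in: The pail hangs from its wooden grip in the fingers, 50 mm or more above the table, tilted under 0.14 rad, slower than 30 mm/s and 0.2 rad/s, handle within 0.35 rad of straight up, four spools inside below the rim, pail touching no bystander and these within 30 mm of their starts (all of step 2 and angle between pail's own z axis and vertical below 0.14 rad and linear speed of pail below 0.03 m/s and angular speed of pail below 0.2 rad/s and distance between the grasp point and grip below 0.04 m and x of red_spool in the frame of pail between -0.075 and 0.075 m and y of red_spool in the frame of pail between -0.075 and 0.075 m and z of red_spool in the frame of pail between -0.005 and 0.112 m and x of green_spool in the frame of pail between -0.075 and 0.075 m and y of green_spool in the frame of pail between -0.075 and 0.075 m and z of green_spool in the frame of pail between -0.005 and 0.112 m and x of gold_spool in the frame of pail between -0.075 and 0.075 m and y of gold_spool in the frame of pail between -0.075 and 0.075 m and z of gold_spool in the frame of pail between -0.005 and 0.112 m and x of blue_spool in the frame of pail between -0.075 and 0.075 m and y of blue_spool in the frame of pail between -0.075 and 0.075 m and z of blue_spool in the frame of pail between -0.005 and 0.112 m and contact force between pail and topiary below 0.1 N and contact force between pail and candy_jar below 0.1 N and contact force between pail and glue_gun below 0.1 N and contact force between pail and pliers below 0.1 N and distance of each of topiary, candy_jar, glue_gun, pliers from where it was at the start of the episode below 0.03 m); the arm keeps its last pose, push and grip.
It fails at once if the pail is tipped more than 0.4 rad (angle between pail's own z axis and vertical above 0.4 rad).
It fails at once if the red spool falls freely faster than 1.5 m/s (dropped from more than about 11 cm) (linear speed of red_spool above 1.5 m/s and contact force between the fingers and red_spool below 0.1 N).
It fails at once if the topiary, candy jar, glue gun or pliers are moved more than 30 mm or tipped over (distance of any of topiary, candy_jar, glue_gun, pliers from where it was at the start of the episode above 0.03 m or angle between any of topiary, candy_jar, glue_gun, pliers's own z axis and vertical above 0.4 rad).
It also fails if it takes over 69 s, if anything falls off the work surface, if the arm or the gripper's body presses on something with over 40 N, if the wrist force passes 120 N, or if a joint passes its speed limit or range.

## Working session

There is one attempt and no reset: what is moved stays moved. The work goes in short steps, Python scripts to look and compute and a tool call to move; the robot and the scene stay as the last step left them, time stands still between calls to the robot, and variables do not carry over. Pictures are saved under pics/ and viewed, at most 10 in all, crops included, and the job is handed in when it is done.

Besides the shell and the picture viewer there is one more tool, called as name([rows], argument=value, ...), one row to a line, values as JSON. play_rows: Moves the arm, as the interface text tells. Its arguments: {"type":"object","properties":{"targets":{"type":"array","items":{"type":"array","items":{"type":"number"}}}},"required":["targets"]}

```bash
mkdir -p pics; cat > h.py <<'E'
import numpy as np, cv2
from workcell import observe,get_image,env,boxes_of
def ray(im,u,v):
    M=im["camera_from_world"];R=M[:3,:3];t=M[:3,3]
    d=R.T@np.linalg.inv(im["mtx"])@np.array([u,v,1.]);return -R.T@t,d
def at(im,u,v,z):
    o,d=ray(im,u,v);return o+d*(z-o[2])/d[2]
def proj(im,p):
    q=im["camera_from_world"]@np.append(p,1);q=im["mtx"]@q[:3];return q[:2]/q[2]
E
python3 - <<'E'
from h import *
np.set_printoptions(precision=3,suppress=True)
s=observe();print({k:np.round(v,3) for k,v in s.items()},env.finger_overhang)
for c in("scene","top"):
    im=get_image(c);cv2.imwrite(f"pics/{c}0.png",im["pixels"]);print(c,ray(im,320,200))
    for n in("pail","grip","red_spool","green_spool","gold_spool","blue_spool","topiary","candy_jar","glue_gun","pliers"):
        for b in boxes_of(c,n)[:2]:
            print(n,round(b["score"],2),np.round(b["extent"]),at(im,*b["extent"][:2],0.048))
E
```

```text
{'time_s': np.float64(0.0), 'joints': array([ 1.196,  0.494,  1.346, -0.   ,  1.303, -0.095]), 'dq': array([ 0.   , -0.001, -0.001, -0.001,  0.001, -0.002]), 'joint_torque': array([ -0.001, -88.217, -38.385,  -0.001,   0.011,  -0.   ]), 'ee_pos': array([0.172, 0.6  , 0.25 ]), 'orientation': array([-3.14 , -0.   ,  2.862]), 'force': array([0.306, 0.229, 0.337]), 'wrist_torque': array([-0.028, -0.051,  0.025]), 'finger_force': np.float64(0.0), 'opening': np.float64(0.998)} 0.019
scene (array([1.157, 0.624, 0.991]), array([-0.471, -0.541, -0.697]))
pail 0.56 [319. 226.  68.  60.] [ 0.596 -0.02   0.048]
grip 0.64 [309. 224.  15.  15.] [ 0.616 -0.047  0.048]
grip 0.62 [354. 209.  10.  23.] [ 0.457 -0.006  0.048]
red_spool 0.5 [443. 273.  15.  18.] [0.437 0.339 0.048]
red_spool 0.22 [320. 225.  66.  59.] [ 0.591 -0.022  0.048]
blue_spool 0.67 [310. 224.  12.  12.] [ 0.613 -0.045  0.048]
topiary 0.74 [242. 171.  33.  77.] [ 0.64  -0.4    0.048]
candy_jar 0.65 [295. 159.  21.  34.] [ 0.449 -0.336  0.048]
glue_gun 0.62 [383. 338.  56.  59.] [0.714 0.366 0.048]
pliers 0.83 [261. 270.  38.  24.] [0.832 0.004 0.048]
top (array([ 0.427, -0.008,  1.253]), array([ 0.144,  0.017, -0.989]))
pail 0.7 [327. 196.  86.  84.] [ 0.613 -0.006  0.048]
grip 0.62 [301. 221.  21.  25.] [0.548 0.062 0.048]
red_spool 0.86 [194. 272.  25.  20.] [0.422 0.33  0.048]
green_spool 0.69 [333. 185.  14.  20.] [ 0.641 -0.022  0.048]
gold_spool 0.65 [328. 202.  14.  16.] [ 0.596 -0.009  0.048]
blue_spool 0.72 [349. 199.  18.  19.] [ 0.603 -0.062  0.048]
topiary 0.96 [449. 156.  53.  46.] [ 0.714 -0.322  0.048]
candy_jar 0.91 [453. 260.  38.  30.] [ 0.449 -0.318  0.048]
glue_gun 0.98 [201. 170.  70.  46.] [0.683 0.321 0.048]
glue_gun 0.24 [449. 154.  48.  46.] [ 0.719 -0.321  0.048]
pliers 0.8 [345. 126.  28.  47.] [ 0.797 -0.054  0.048]
```

```bash
python3 - <<'E'
import cv2,numpy as np
a=cv2.imread("pics/top0.png")[100:300,140:500];b=cv2.imread("pics/scene0.png")[130:370,220:480]
a=cv2.resize(a,None,fx=2,fy=2,interpolation=2);cv2.imwrite("pics/top0c.png",a)
c=cv2.imread("pics/scene0.png")[180:280,260:400];cv2.imwrite("pics/scene0c.png",cv2.resize(c,None,fx=5,fy=5,interpolation=2))
E
```

```text
(no output)
```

View pics/top0c.png

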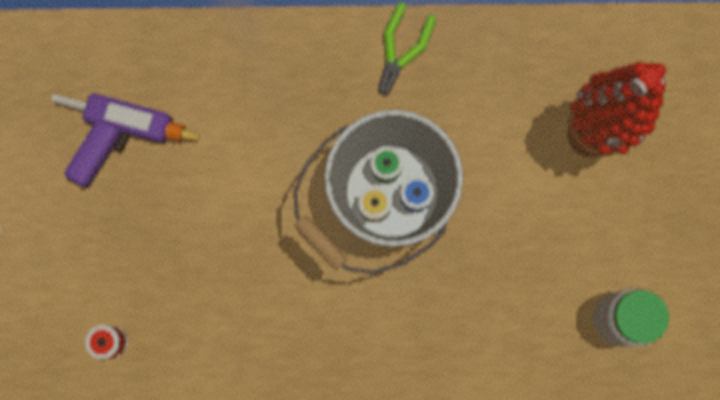

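View pics/scene0c.png

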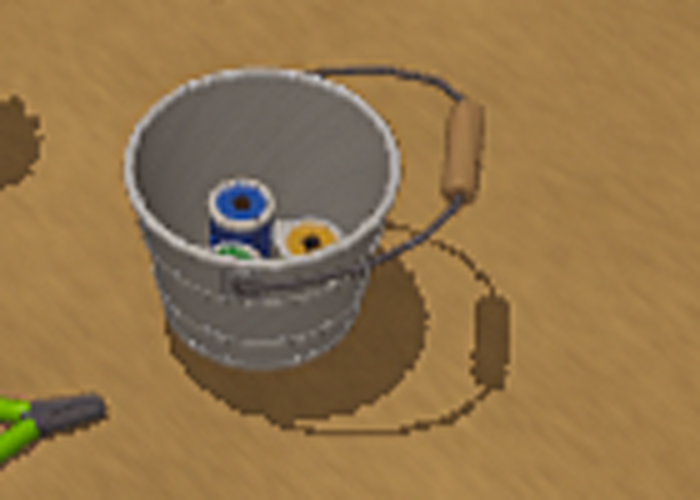

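The top crop shows the open pail with its rim centre near pixel (337,189), the grip at (300,221) on the near-left side, and the red spool at (191,271). In the scene crop the rim centre is near (312,213) and the grip at (353,210). The spools stand apart at the bottom of the pail.

```bash
python3 - <<'E'
from h import *
np.set_printoptions(precision=4,suppress=True)
t=get_image("top");s=get_image("scene")
tc=at(t,337,189,.12);sc=at(s,312.6,213.6,.12);print("rim",tc,sc)
p=(tc+sc)/2
gt=at(t,300,221.5,.144);gs=at(s,352.2,210,.144);print("grip",gt,gs)
for ca,e in ((t,(307,212,)),(t,(312,229))): pass
# wood ends in top crop
a=at(t,140+302/2,100+222/2,.144);b=at(t,140+339/2,100+265/2,.144);print("ends",a,b,np.linalg.norm(a-b),np.arctan2(*(a-b)[1::-1]))
a2=at(s,260+466/5,180+105/5,.144);b2=at(s,260+457/5,180+195/5,.144);print("ends",a2,b2,np.linalg.norm(a2-b2),np.arctan2(*(b2-a2)[1::-1]))
d=p-(gt+gs)/2;print("pail +x yaw",np.arctan2(d[1],d[0]),np.linalg.norm(d[:2]))
print("red",at(t,191,271,.048),at(s,443,273,.024))
b=boxes_of("top","red_spool")[0]["extent"];print(b)
m=t["pixels"].astype(int);B,G,R=m[...,0],m[...,1],m[...,2]
w=(R>110)&(G<70)&(B<70);w[:, :170]=0;w[:,215:]=0;w[:250]=0;w[290:]=0
ys,xs=np.nonzero(w);print(len(xs),xs.mean(),ys.mean())
# rim check: project predicted
c=observe();o=c["orientation"];print(o,c["ee_pos"])
E
```

```text
rim [ 0.6181 -0.0299  0.12  ] [ 0.6219 -0.022   0.12  ]
grip [0.5375 0.058  0.144 ] [0.5372 0.0576 0.144 ]
ends [0.5624 0.0792 0.144 ] [0.5116 0.0358 0.144 ] 0.06682714343538329 0.7068738548790966
ends [0.5088 0.0319 0.144 ] [0.5638 0.0825 0.144 ] 0.07471640545976628 0.7444956359706555
pail +x yaw -0.7919462059563563 0.11762300387992139
red [0.424  0.3379 0.048 ] [0.4199 0.3323 0.024 ]
[192.8, 271.4, 23.8, 20.5]
73 190.63013698630138 270.71232876712327
[-3.1416  0.      2.8618] [0.1726 0.6007 0.2503]
```

play_rows([
  [0,0,0.124,0,0,0,100],
  [0,0,0.124,0,0,0,100],
  [0,0,0.124,0,0,0,100],
  [0,0,0.124,0,0,0,100],
  [0,0,0.124,0,0,0,100],
  [0,0,0.124,0,0,0,100],
  [0,0,0.124,0,0,0,100],
  [0,0,0.124,0,0,0,100],
  [0,0,0.124,0,0,0,100],
  [0,0,0.124,0,0,0,100],
  [0,0,0.124,0,0,0,100],
  [0,0,0.124,0,0,0,100],
  [0,0,0.124,0,0,0,100],
  [0,0,0.124,0,0,0,100],
  [0,0,0.124,0,0,0,100],
  [0,0,0.124,0,0,0,100],
  [0,0,0.124,0,0,0,100],
])

```text
time_s: 2.67
ee_pos: [0.1726, 0.6007, 0.2503]
orientation: [-3.142, -0.0, 0.748]
force: [-0.8, 1.0, 0.8]
opening: 1.003
finger_force: 0.0
```

play_rows([
  [0,0,0,0,0.018,0.006,100],
  [0,0,0,0,0.018,0.006,100],
  [0,0,0,0,0.018,0.006,100],
  [0,0,0,0,0.018,0.006,100],
  [0,0,0,0,0.018,0.006,100],
  [0,0,0,0,0.018,0.006,100],
  [0,0,0,0,0.018,0.006,100],
  [0,0,0,0,0.018,0.006,100],
  [0,0,0,0,0.018,0.006,100],
  [0,0,0,0,0.018,0.006,100],
  [0,0,0,0,0.018,0.006,100],
  [0,0,0,0,0.018,0.006,100],
  [0,0,0,0,0.018,0.006,100],
  [0,0,0,0,0.018,0.006,100],
  [0,0,0,0,0.018,0.006,100],
  [0,0,0,0,0.018,0.006,100],
  [0,0,0,0,0.018,0.006,100],
  [0,0,0,0,0.018,0.006,100],
  [0,0,0,0,0.018,0.006,100],
  [0,0,0,0,0,0,100],
])

```text
time_s: 4.33
ee_pos: [0.4082, 0.3494, 0.1354]
orientation: [3.141, 0.001, 0.752]
force: [0.1, 0.6, -0.3]
opening: 0.999
finger_force: 0.0
```

play_rows([
  [0,0,0,0.001,0.01,0.005,100],
  [0,0,0,0.001,0.009,0.005,100],
  [0,0,0,0,0,0.01,100],
  [0,0,0,0,0,0.015,100],
  [0,0,0,0,0,0.015,100],
  [0,0,0,0,0,0.015,100],
  [0,0,0,0,0,0.015,100],
  [0,0,0,0,0,0.015,100],
  [0,0,0,0,0,0.01,100],
  [0,0,0,0,0,0,100],
  [0,0,0,0,0,0,40],
  [0,0,0,0,0,0,20],
  [0,0,0,0,0,0,20],
  [0,0,0,0,0,0,20],
  [0,0,0,0,0,0,20],
  [0,0,0,0,0,0,20],
  [0,0,0,0,0,0,20],
  [0,0,0,0,0,0,20],
])

```text
time_s: 5.83
ee_pos: [0.4217, 0.339, 0.0321]
orientation: [3.141, -0.002, 0.754]
force: [1.1, -2.7, 5.3]
opening: 0.462
finger_force: 59.4
```

```bash
python3 - <<'E'
from h import *
np.set_printoptions(precision=4,suppress=True)
t=get_image("top");T=lambda a,b,z:at(t,a,b,z)[:2]
for u in((333,181),(327.5,201),(348.5,196)):print(T(*u,.053))
o=observe();print(o["ee_pos"],o["opening"],o["finger_force"])
cv2.imwrite("pics/g1.png",cv2.resize(t["pixels"][200:320,120:280],None,fx=4,fy=4))
E
```

```text
[ 0.6503 -0.0211]
[ 0.5986 -0.0067]
[ 0.6111 -0.0603]
[0.4217 0.339  0.0321] 0.46535462693916074 59.41626727581024
```

play_rows([
  [0,0,0,0,0,-0.01,20],
  [0,0,0,0,0,-0.02,20],
  [0,0,0,0,0,-0.02,20],
  [0,0,0,0,0,-0.02,20],
  [0,0,0,0,0,-0.02,20],
  [0,0,0,0,0,-0.02,20],
  [0,0,0,0,0,-0.02,20],
  [0,0,0,0,0,-0.02,20],
  [0,0,0,0,0,-0.02,20],
  [0,0,0,0,0,-0.02,20],
  [0,0,0,0,0,-0.01,20],
  [0,0,0,0,0,0,20],
])

```text
time_s: 6.88
ee_pos: [0.4218, 0.3394, 0.2339]
orientation: [3.141, -0.004, 0.754]
force: [0.6, -0.2, 0.3]
opening: 0.458
finger_force: 60.2
```

play_rows([
  [0,0,0,-0.0054,0.02,0,20],
  [0,0,0,-0.0054,0.02,0,20],
  [0,0,0,-0.0054,0.02,0,20],
  [0,0,0,-0.0054,0.02,0,20],
  [0,0,0,-0.0054,0.02,0,20],
  [0,0,0,-0.0054,0.02,0,20],
  [0,0,0,-0.0054,0.02,0,20],
  [0,0,0,-0.0054,0.02,0,20],
  [0,0,0,-0.0054,0.02,0,20],
  [0,0,0,-0.0054,0.02,0,20],
  [0,0,0,-0.0054,0.02,0,20],
  [0,0,0,-0.0054,0.02,0,20],
  [0,0,0,-0.0054,0.02,0,20],
  [0,0,0,-0.0054,0.02,0,20],
  [0,0,0,-0.0054,0.02,0,20],
  [0,0,0,-0.0054,0.02,0,20],
  [0,0,0,-0.0054,0.02,0,20],
  [0,0,0,-0.0054,0.02,0,20],
  [0,0,0,0,0,0,20],
  [0,0,0,0,0,0,20],
])

```text
time_s: 8.55
ee_pos: [0.5964, 0.0091, 0.2301]
orientation: [-3.14, 0.001, 0.752]
force: [0.3, 0.5, -0.8]
opening: 0.462
finger_force: 60.3
```

play_rows([
  [0,0,0,-0.003,0.014,0,20],
  [0,0,0,-0.003,0.015,0,20],
  [0,0,0,-0.003,0.015,0,20],
  [0,0,0,0,0,0,20],
  [0,0,0,0,0,0.015,20],
  [0,0,0,0,0,0.015,20],
  [0,0,0,0,0,0,20],
  [0,0,0,0,0,0,20],
])

```text
time_s: 9.22
ee_pos: [0.62, -0.0285, 0.2009]
orientation: [-3.14, 0.001, 0.754]
force: [0.4, -0.1, 0.2]
opening: 0.464
finger_force: 60.4
```

```bash
python3 - <<'E'
from h import *
t=get_image("top");s=get_image("scene");print(observe()["ee_pos"])
a=cv2.resize(t["pixels"][120:270,240:420],None,fx=2.2,fy=2.2,interpolation=2);b=cv2.resize(s["pixels"][150:300,240:420],None,fx=2.2,fy=2.2,interpolation=2)
cv2.imwrite("pics/p1.png",np.hstack([a,b]))
E
```

```text
[ 0.62064819 -0.02848694  0.20204957]
```

View pics/p1.png

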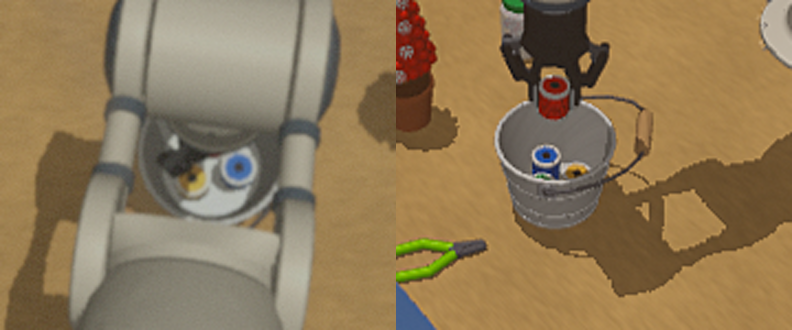

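play_rows([
  [0,0,0,0,0,0.01,20],
  [0,0,0,0,0,0.015,20],
  [0,0,0,0,0,0.015,20],
  [0,0,0,0,0,0.015,20],
  [0,0,0,0,0,0.015,20],
  [0,0,0,0,0,0.015,20],
  [0,0,0,0,0,0.012,20],
  [0,0,0,0,0,0.008,20],
  [0,0,0,0,0,0.005,20],
  [0,0,0,0,0,0.002,20],
  [0,0,0,0,0,0,20],
  [0,0,0,0,0,0,20],
])

```text
time_s: 10.32
ee_pos: [0.6205, -0.0284, 0.0898]
orientation: [3.141, -0.0, 0.754]
force: [0.4, 0.3, -0.0]
opening: 0.465
finger_force: 60.4
```

play_rows([
  [0,0,0,0,0,0.002,20],
  [0,0,0,0,0,0.002,20],
  [0,0,0,0,0,0,20],
  [0,0,0,0,0,0,20],
])

```text
time_s: 10.65
ee_pos: [0.6202, -0.0284, 0.0854]
orientation: [3.141, -0.0, 0.754]
force: [-0.2, 0.5, -1.4]
opening: 0.457
finger_force: 60.4
```

play_rows([
  [0,0,0,0,0,0,55],
  [0,0,0,0,0,0,65],
  [0,0,0,0,0,0,70],
  [0,0,0,0,0,0,70],
  [0,0,0,0,0,0,70],
  [0,0,0,0,0,-0.005,70],
  [0,0,0,0,0,-0.01,70],
  [0,0,0,0,0,-0.015,70],
  [0,0,0,0,0,-0.015,70],
  [0,0,0,0,0,-0.015,70],
  [0,0,0,0,0,-0.02,70],
  [0,0,0,0,0,-0.02,70],
  [0,0,0,0,0,-0.02,70],
  [0,0,0,0,0,-0.02,70],
  [0,0,0,0,0,-0.02,70],
  [0,0,0,0,0,0,70],
])

```text
time_s: 11.98
ee_pos: [0.6218, -0.0286, 0.2504]
orientation: [3.136, -0.004, 0.754]
force: [0.0, 0.1, 0.9]
opening: 0.696
finger_force: 0.0
```

```bash
python3 - <<'E'
from h import *
t=get_image("top");s=get_image("scene");print(observe()["ee_pos"])
a=cv2.resize(t["pixels"][120:270,240:420],None,fx=2.2,fy=2.2,interpolation=2);b=cv2.resize(s["pixels"][150:300,240:420],None,fx=2.2,fy=2.2,interpolation=2)
cv2.imwrite("pics/p2.png",np.hstack([a,b]))
for b in boxes_of("scene","grip"):print(b,at(s,*b["extent"][:2],.144))
E
```

```text
[ 0.62046969 -0.02842013  0.24671055]
```

View pics/p2.png

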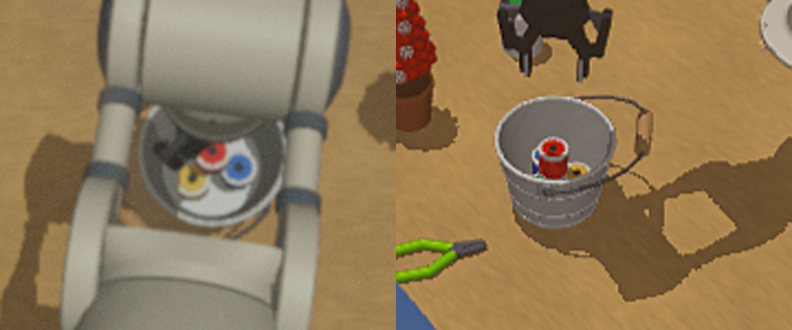

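play_rows([
  [0,0,0,0,-0.015,0,50],
  [0,0,0,0,-0.015,0,42],
  [0,0,0,0,-0.015,0,42],
  [0,0,0,0,-0.015,0,42],
  [0,0,0,0,-0.015,0,42],
  [0,0,0,0,-0.015,0,42],
  [0,0,0,0,-0.015,0,42],
  [0,0,0,-0.001,-0.015,0,42],
  [0,0,0,0,0,0.02,42],
  [0,0,0,0,0,0.02,42],
  [0,0,0,0,0,0.01,42],
  [0,0,0,0,0,0,42],
  [0,0,0,0,0,0,42],
])

```text
time_s: 13.22
ee_pos: [0.5371, 0.0586, 0.1953]
orientation: [-3.141, 0.001, 0.754]
force: [0.3, 0.5, 0.5]
opening: 0.42
finger_force: 0.0
```

```bash
python3 - <<'E'
from h import *
s=get_image("scene");p=observe()["ee_pos"];print(p,observe()["opening"],proj(s,p),proj(s,np.array([.5373,.058,.144])))
b=cv2.resize(s["pixels"][150:270,280:410],None,fx=5,fy=5,interpolation=2)
cv2.imwrite("pics/p3.png",b)
E
```

```text
[0.53761362 0.05851725 0.19592019] 0.41498641527559366 [353.6630658  197.46018878] [352.25673662 210.09731204]
```

View pics/p3.png

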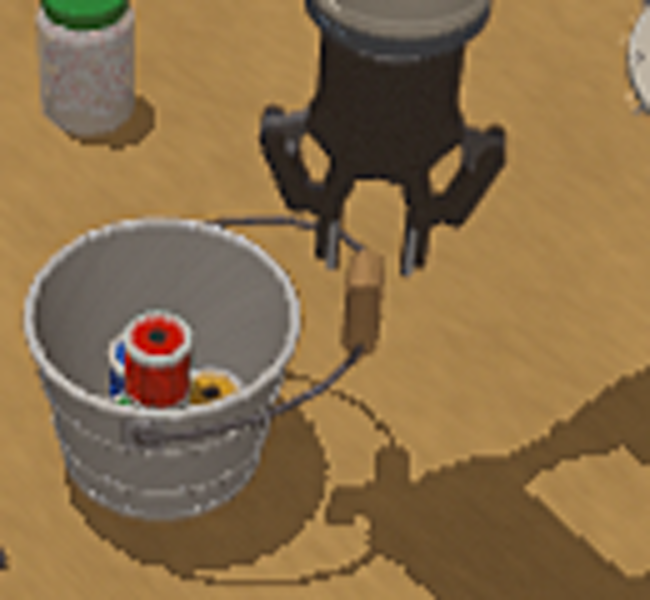

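play_rows([
  [0,0,0,0,0,0.012,42],
  [0,0,0,0,0,0.012,42],
  [0,0,0,0,0,0.012,42],
  [0,0,0,0,0,0.008,42],
  [0,0,0,0,0,0.004,42],
  [0,0,0,0,0,0,42],
  [0,0,0,0,0,0,30],
  [0,0,0,0,0,0,5],
  [0,0,0,0,0,0,5],
  [0,0,0,0,0,0,5],
  [0,0,0,0,0,0,5],
  [0,0,0,0,0,0,5],
])

```text
time_s: 14.27
ee_pos: [0.5376, 0.0585, 0.1478]
orientation: [3.141, -0.001, 0.754]
force: [-0.1, -0.3, 6.6]
opening: 0.235
finger_force: 58.8
```

play_rows([
  [0,0,0,0,0.0028,-0.0073,5],
  [0,0,0,0,0.003,-0.0072,5],
  [0,0,0,0,0.0036,-0.0069,5],
  [0,0,0,0,0.004,-0.0067,5],
  [0,0,0,0,0.0045,-0.0064,5],
  [0,0,0,0,0.0048,-0.0062,5],
  [0,0,0,0,0.0052,-0.0058,5],
  [0,0,0,0,0.0055,-0.0055,5],
  [0,0,0,0,0.0059,-0.0051,5],
  [0,0,0,0,0.0062,-0.0048,5],
  [0,0,0,0,0,0,5],
  [0,0,0,0,0,0,5],
])

```text
time_s: 15.27
ee_pos: [0.5688, 0.025, 0.21]
orientation: [-3.141, -0.0, 0.753]
force: [-4.5, 5.2, 9.3]
opening: 0.236
finger_force: 59.9
```

```bash
python3 - <<'E'
from h import *
s=get_image("scene");o=observe();print(o["ee_pos"],o["force"])
b=cv2.resize(s["pixels"][150:270,280:410],None,fx=5,fy=5,interpolation=2)
cv2.imwrite("pics/p4.png",b)
E
```

```text
[0.5686762  0.02514428 0.20985429] [-4.51428631  5.36655468  8.58343699]
```

View pics/p4.png

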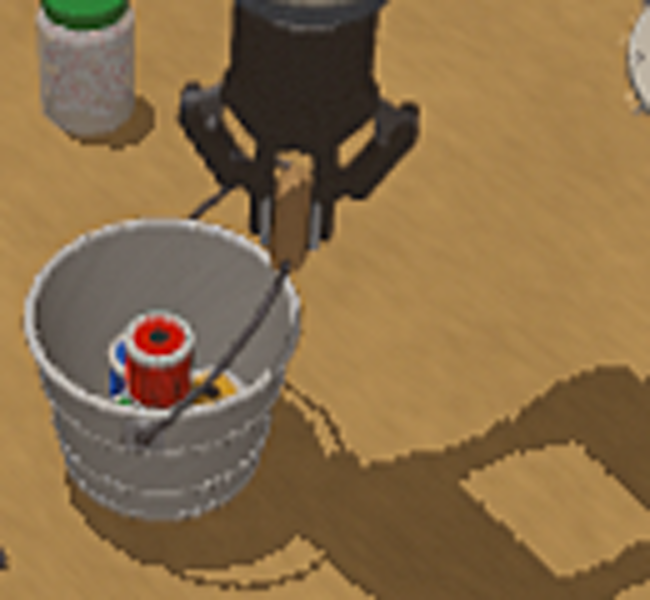

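play_rows([
  [0,0,0,0,0.0055,-0.0057,5],
  [0,0,0,0,0.006,-0.005,5],
  [0,0,0,0,0.007,-0.0036,5],
  [0,0,0,0,0.0071,-0.0031,5],
  [0,0,0,0,0.0074,-0.0026,5],
  [0,0,0,0,0.0075,-0.0022,5],
  [0,0,0,0,0.0076,-0.0017,5],
  [0,0,0,0,0.0077,-0.0012,5],
  [0,0,0,0,0.0078,-0.0007,5],
  [0,0,0,0,0.0075,-0.0003,5],
  [0,0,0,0,0,0,5],
  [0,0,0,0,0,0,5],
])

```text
time_s: 16.32
ee_pos: [0.6172, -0.0268, 0.2349]
orientation: [-3.141, 0.0, 0.753]
force: [0.1, -0.0, -5.9]
opening: 0.233
finger_force: 58.8
```

play_rows([
  [0,0,0,0,0.002,-0.001,5],
  [0,0,0,0,0,-0.001,5],
  [0,0,0,0,0,-0.002,5],
  [0,0,0,0,0,-0.003,5],
  [0,0,0,0,0,-0.004,5],
  [0,0,0,0,0,-0.005,5],
  [0,0,0,0,0,-0.006,5],
  [0,0,0,0,0,-0.006,5],
  [0,0,0,0,0,-0.006,5],
  [0,0,0,0,0,-0.006,5],
  [0,0,0,0,0,-0.006,5],
  [0,0,0,0,0,-0.006,5],
  [0,0,0,0,0,-0.006,5],
  [0,0,0,0,0,-0.006,5],
  [0,0,0,0,0,-0.006,5],
  [0,0,0,0,0,-0.005,5],
  [0,0,0,0,0,-0.004,5],
  [0,0,0,0,0,-0.003,5],
  [0,0,0,0,0,-0.002,5],
  [0,0,0,0,0,-0.001,5],
])

```text
time_s: 17.98
ee_pos: [0.6185, -0.028, 0.3205]
orientation: [3.142, 0.0, 0.754]
force: [0.9, 0.4, -6.5]
opening: 0.234
finger_force: 58.9
```

play_rows([
  [0,0,0,0,0,0,5],
  [0,0,0,0,0,0,5],
  [0,0,0,0,0,0,5],
  [0,0,0,0,0,0,5],
  [0,0,0,0,0,0,5],
  [0,0,0,0,0,0,5],
  [0,0,0,0,0,0,5],
  [0,0,0,0,0,0,5],
  [0,0,0,0,0,0,5],
  [0,0,0,0,0,0,5],
  [0,0,0,0,0,0,5],
  [0,0,0,0,0,0,5],
  [0,0,0,0,0,0,5],
  [0,0,0,0,0,0,5],
  [0,0,0,0,0,0,5],
  [0,0,0,0,0,0,5],
  [0,0,0,0,0,0,5],
  [0,0,0,0,0,0,5],
  [0,0,0,0,0,0,5],
  [0,0,0,0,0,0,5],
])

```text
time_s: 19.65
ee_pos: [0.6185, -0.028, 0.3203]
orientation: [3.142, -0.0, 0.754]
force: [-0.2, -0.8, -7.0]
opening: 0.235
finger_force: 58.9
```

```bash
python3 - <<'E'
from h import *
s=get_image("scene");o=observe();print(o["ee_pos"],o["force"])
b=cv2.resize(s["pixels"][130:280,240:430],None,fx=4,fy=4,interpolation=2)
cv2.imwrite("pics/p5.png",b)
E
```

```text
[ 0.61849688 -0.02807317  0.32027656] [ 0.38814512 -0.27813589 -5.56703075]
```

View pics/p5.png

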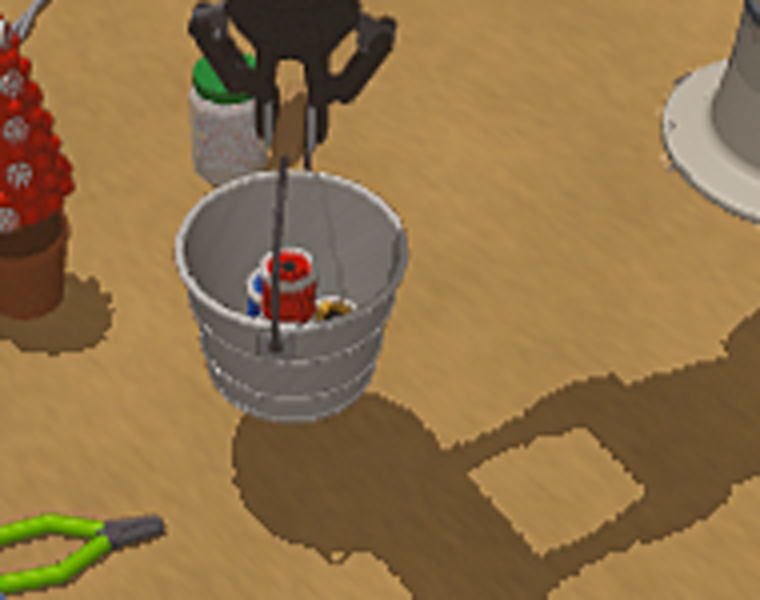

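The pail hangs level about 8 cm up with its handle upright, and the red spool is visible inside. I'll let it settle a little longer, then hand in.

play_rows([
  [0,0,0,0,0,0,5],
  [0,0,0,0,0,0,5],
  [0,0,0,0,0,0,5],
  [0,0,0,0,0,0,5],
  [0,0,0,0,0,0,5],
  [0,0,0,0,0,0,5],
  [0,0,0,0,0,0,5],
  [0,0,0,0,0,0,5],
  [0,0,0,0,0,0,5],
  [0,0,0,0,0,0,5],
  [0,0,0,0,0,0,5],
  [0,0,0,0,0,0,5],
  [0,0,0,0,0,0,5],
  [0,0,0,0,0,0,5],
  [0,0,0,0,0,0,5],
  [0,0,0,0,0,0,5],
  [0,0,0,0,0,0,5],
  [0,0,0,0,0,0,5],
  [0,0,0,0,0,0,5],
  [0,0,0,0,0,0,5],
])

```text
time_s: 21.37
ee_pos: [0.6185, -0.028, 0.3203]
orientation: [3.142, -0.0, 0.754]
force: [-0.7, -0.2, -6.6]
opening: 0.231
finger_force: 58.9
```

```bash
python3 -c "
from h import *
print(env.close_job())"
```

```text
the job is handed in; nothing more can be done
None
```

I handed the job in at about 21 s, with the red spool in the pail and the pail hanging level and still by its wooden grip about 8 cm above the table; no verdict was returned.

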